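# Wedge the sprung catch and take out the piece box

### The job

At a shogi club the wooden box of playing pieces is locked in its lending dock by a sprung steel catch that snaps shut by itself. Push the thick square wooden block upright all the way down into the slot of the dock so that it wedges the catch open, and let go of it. Then lift the box out and set it down, right way up, on the middle of the empty wooden side stand, leaving the block in its slot.

Things in the scene. Friction and masses are not known exactly. Their poses are not given: they have to be found in the camera images.
- block_center (a point): Centre (45 mm above the foot) of the loose brown wooden block, 36 x 36 x 90 mm, 65 g, standing upright; x, y square to its sides, z up. Not the slim stick (17 mm) or open pen holder (62 mm), same height. Pressed straight down into the slot, square to it, it rides down the tail's slope and pushes the catch 18 mm open (up to 15 N of push), then stays gripped.
- slot (a point): Slot floor point, 8 mm above the table, under the block's centre once wedged. z up; y runs along the fixed wooden dock, from box to spring; x across. On -y a fixed post (face at y -18 mm, top 22 mm bevelled 12 mm back), on +y the steel catch's tail: shut, at y 0 up to 12 mm high, then sloping out to y +33 mm. Both 68 mm high, 40 mm wide; x ends open. Spring 2 to 6 N, travel 32 mm.
- box_center (a point): Centre of the loose pale wooden box, 50 (x) x 100 (y) x 45 mm high, 180 to 350 g, in the dock on its 8 mm base, 126 mm from the slot point towards -y, axes parallel to the slot's. Grip its long sides from above (rails reach 14 mm above the table). The catch's nose covers 9 mm of its +y end, 2 mm above its top; wedged open it clears it by 9 mm. A 44 mm high wall closes its -y end.
- stand_top (a point): Centre of the flat top, 50 mm above the table, of the fixed, empty, pale wooden side stand, 130 x 130 x 50 mm, beside the dock on the robot's right; z is up, x and y are square to its sides.
Not all that is in view belongs to the job. There is more than one size of the part that bears stand_top; the job needs the smallest.

How it is judged:
By the outcome, as a careful person would: the job done as asked, in the order asked, and still so for the second after the job is handed in, with the robot touching nothing.
It also fails if it takes over 59 s, if anything falls off the work surface, if the arm or the gripper's body presses on something with over 40 N, if the wrist force passes 120 N, or if a joint passes its speed limit or range.

### The arm

A 6-joint arm with a two-finger parallel gripper is mounted at the origin on the work surface. World frame = base frame: x ahead of the robot, y to its left, z up, the work surface at z = 0. Lengths are in m, angles in rad, forces in N, time in s.
With the tool pointing down it reaches from about 0.275 to 0.875 m from the base axis. Payload 12.5 kg.
Tool frame: the origin (TCP) lies on the centre line of the jaws, within the pads' length; the fingertips stand r.finger_overhang ahead of it and the grasp point (between the pads) lies 3 mm ahead of it (r.finger_overhang is the distance from the TCP to the fingertips, in m); z points along the fingers, y is the direction in which the jaws open and shut (so a half turn about z gives the same grasp; the last joint's range is limited). The gripper opens to 85 mm and grips with 20 to 120 N. Pads are 22 mm wide; open, the fingers measure 114 mm over their backs; the gripper's body (76 mm by 85 mm) begins 54 mm behind the grasp point. The pads swing forward as they close: fully open they stand 13 mm farther back than shut.
Start: joints at [1.151, 0.351, 1.652, -0, 1.139, -0.085], TCP at [0.181, 0.519, 0.253] pointing down, gripper open.
Joint ranges: [-2.75, 2.75], [-0.79, 2.1], [0.01, 2.65], [-1.57, 4.71], [0.07, 3.14], [-2.87, 2.87]. Speed limits (rad/s): [2.22, 2.22, 2.79, 3.14, 3.14, 3.14].

### API

Orientations are given as a unit quaternion [x, y, z, w].
In Python, from cell import r, optics gives the robot as it stands. The module is installed in compiled form; this text tells all that it offers. Calls block until the motion is done:
- r.move_to(position, orientation): joint-space move of the TCP to a pose.
- r.move_linear(position, rot=None, vel=0.15): straight line of the TCP; rot=None keeps the orientation; vel is the mean speed in m/s.
- r.set_joints(angles): joint-space move.
- r.set_gripper(opening, squeeze=None): opening from 0.0 (shut) to 1.0 (fully open); squeeze is the grip in N (None keeps the last); returns when the fingers have stopped.
- r.sleep(seconds).
- r.inverse_kinematics(position, orientation): joint angles nearest the present ones, or None.
- optics.get_image(name): name is "scene" or "top"; returns a dict with "pixels" (384x512x3 uint8, red, green, blue), "depth" (384x512 float32, m along the optical axis (not along the pixel's ray), 0 where there is no reading), "fx", "fy", "cx", "cy" (pixels), "D" ([k1, k2, p1, p2, k3] as OpenCV has them; the pictures are not rectified), "camera_from_world" (4x4, takes a point from world to camera coordinates). Camera axes: x right, y down, z forward; pixel columns grow to the right and rows downward; lengths in m; the calibration is good to about 2 mm. A picture is of the moment at which its call begins.
A pose or a line that the arm cannot do raises r.PlanningError and nothing moves.
- r.hand_in(): hands the job in, once; it reports no verdict.
Readings, each from a call of its own:
- r.current_t(): time.
- r.current_q(): joint angles.
- r.current_qvel(): joint speeds.
- r.current_effort(): joint torques, N m.
- r.current_tool_pos(): TCP position.
- r.current_ee_rot(): TCP orientation.
- r.current_contact_force(): force on the tool from outside, world axes, zero at the start.
- r.current_torque(): the same for the moment, N m.
- r.current_opening(): opening from 0.0 (shut) to 1.0 (fully open).
Only numpy, scipy, OpenCV 4.12 (cv2) and the standard library are available. Lean on these libraries where they do the work, as an engineer would, in place of code of your own. Each camera call takes 0.05 s, during which the arm holds its last target.

## Working session

There is one attempt and no reset: what is moved stays moved. The work goes in short steps, each a Python script; the robot and the scene stay as the last script left them, time stands still between calls to the robot, and variables do not carry over. Pictures are saved under pics/ and viewed, and the job is handed in when it is done.

```bash
mkdir -p pics; ls
python3 - <<'E'
from cell import r, optics
import cv2,numpy as np,pickle
for n in("scene","top"):
    d=optics.get_image(n); pickle.dump(d,open(n+"0.pkl","wb"))
    cv2.imwrite(f"pics/{n}0.png",cv2.resize(d["pixels"][:,:,::-1],(800,600),interpolation=cv2.INTER_CUBIC))
    print(n,d["fx"],d["fy"],d["cx"],d["cy"],d["D"],np.round(d["camera_from_world"],3).tolist(),(d["depth"]>0).mean())
print(r.current_t(),r.finger_overhang,r.current_ee_rot(),r.current_opening())
E
```

```text
pics
scene 487.0617574358405 487.0617574358405 248.28423746640638 193.49060968756007 [-0.0799116  0.         0.         0.         0.       ] [[-0.818, 0.574, -0.02, 0.411], [0.348, 0.468, -0.813, -0.043], [-0.457, -0.672, -0.583, 1.73], [0.0, 0.0, 0.0, 1.0]] 0.9725341796875
top 408.67626620895464 408.67626620895464 255.66329562460155 182.64521874120413 [0.04051597 0.         0.         0.         0.        ] [[-0.011, -1.0, -0.019, -0.083], [-0.983, 0.015, -0.183, 0.467], [0.183, 0.016, -0.983, 1.103], [0.0, 0.0, 0.0, 1.0]] 0.9961649576822916
0.1 0.022 [ 1.66638253e-01  9.86017949e-01 -5.26167762e-04 -1.44408401e-04] 0.999638727355789
```

View pics/scene0.png

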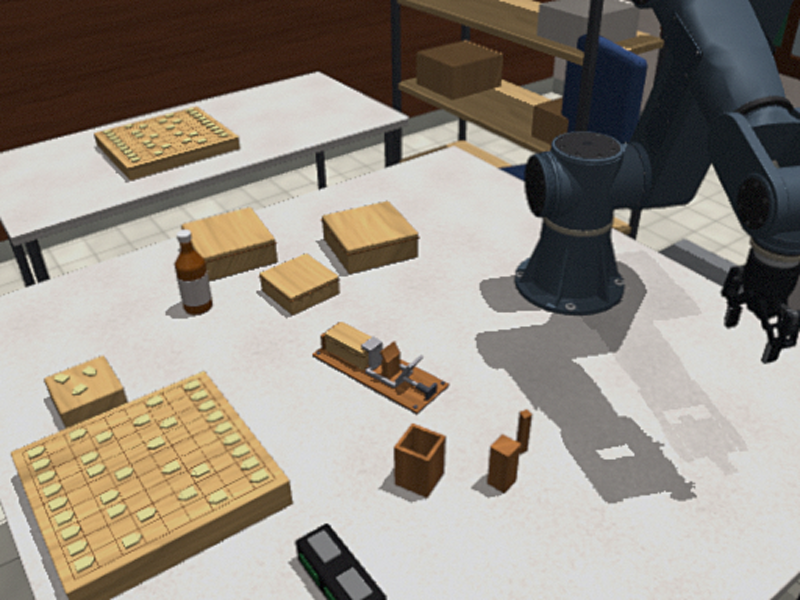

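View pics/top0.png

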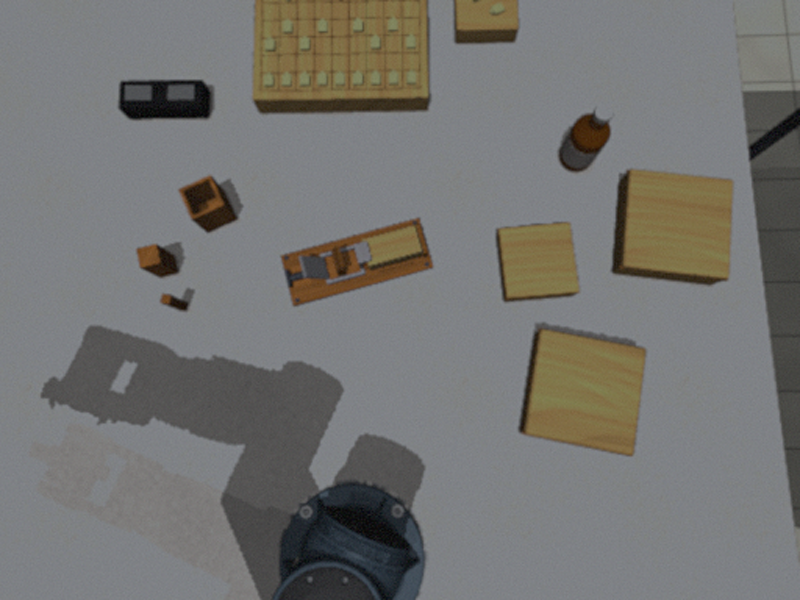

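The top view shows these candidates, in 800x600 pixels:
- **Block:** square block at (155,258), slim stick at (174,301), open pen holder at (208,203). I choose the block at (155,258).
- **Stand:** smallest at (538,261), larger ones at (675,225) and (585,392). There is also a small board with pieces at (487,15). I choose (538,261).
- **Dock:** at (357,260), with the box at its right end and the spring at its left.

Next I take close crops and measure.

```bash
cat > h.py <<'E'
import numpy as np,cv2,pickle
def ray(d,uv):
    uv=np.asarray(uv,float).reshape(-1,1,2)
    K=np.array([[d["fx"],0,d["cx"]],[0,d["fy"],d["cy"]],[0,0,1]])
    n=cv2.undistortPoints(uv,K,np.array(d["D"],float)).reshape(-1,2)
    M=np.array(d["camera_from_world"]);R=M[:3,:3];t=M[:3,3]
    return -R.T@t,np.c_[n,np.ones(len(n))]@R
def onplane(d,uv,z):
    c,v=ray(d,uv); return c+v*((z-c[2])/v[:,2])[:,None]
def cloud(d):
    u,v=np.meshgrid(np.arange(512),np.arange(384))
    c,w=ray(d,np.c_[u.ravel(),v.ravel()])
    P=c+w*d["depth"].reshape(-1,1)
    P[d["depth"].ravel()==0]=np.nan
    return P.reshape(384,512,3)
def proj(d,P):
    M=np.array(d["camera_from_world"]);K=np.array([[d["fx"],0,d["cx"]],[0,d["fy"],d["cy"]],[0,0,1]])
    return cv2.projectPoints(np.asarray(P,float).reshape(-1,1,3),cv2.Rodrigues(M[:3,:3])[0],M[:3,3],K,np.array(d["D"],float))[0].reshape(-1,2)
def two(d1,p1,d2,p2):
    c1,v1=ray(d1,p1);c2,v2=ray(d2,p2);v1=v1[0];v2=v2[0]
    s=np.linalg.lstsq(np.c_[v1,-v2],c2-c1,rcond=None)[0]
    a=c1+s[0]*v1;b=c2+s[1]*v2
    return (a+b)/2,np.linalg.norm(a-b)
def crop(d,x0,y0,x1,y1,k,fn):
    cv2.imwrite(fn,cv2.resize(d["pixels"][y0:y1,x0:x1,::-1],None,fx=k,fy=k,interpolation=cv2.INTER_CUBIC))
E
python3 - <<'E'
from h import *
t=pickle.load(open("top0.pkl","rb"));s=pickle.load(open("scene0.pkl","rb"))
crop(t,75,105,155,205,6,"pics/blk.png")
crop(t,175,135,285,200,7,"pics/dock.png")
crop(s,195,195,295,270,8,"pics/dock_s.png")
crop(s,245,255,345,325,8,"pics/blk_s.png")
P=cloud(t)
for nm,u,v in[("block",96,160),("stick",106,192),("stand",344,167),("standB",432,142),("standC",374,250),("box",253,156),("table",150,60),("boxlid2",260,152)]:
    print(nm,np.round(P[v,u],4))
E
```

```text
block [0.5257 0.3429 0.091 ]
stick [0.4375 0.3113 0.0901]
stand [ 0.5045 -0.3349  0.0528]
standB [ 0.5658 -0.5722  0.0733]
standC [ 0.2761 -0.3977  0.071 ]
box [ 0.5401 -0.0823  0.0531]
table [ 8.625e-01  2.328e-01 -6.000e-04]
boxlid2 [ 0.5511 -0.1021  0.0543]
```

View pics/blk.png

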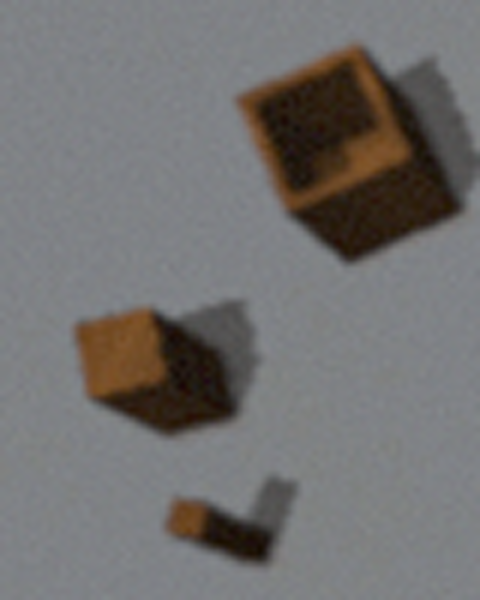

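View pics/dock.png

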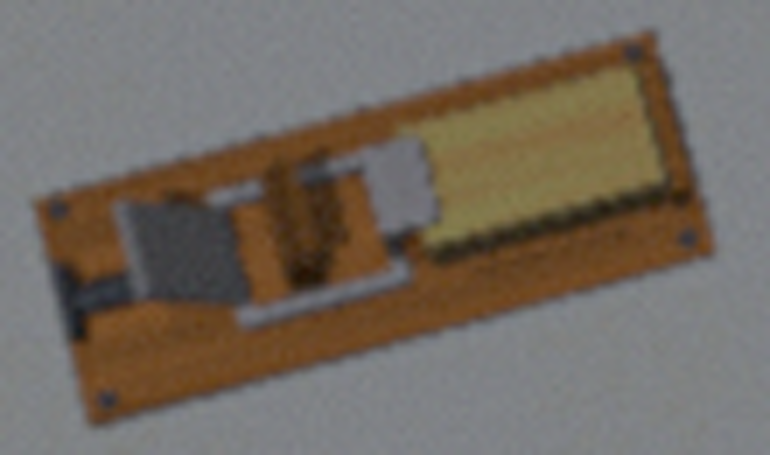

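View pics/dock_s.png

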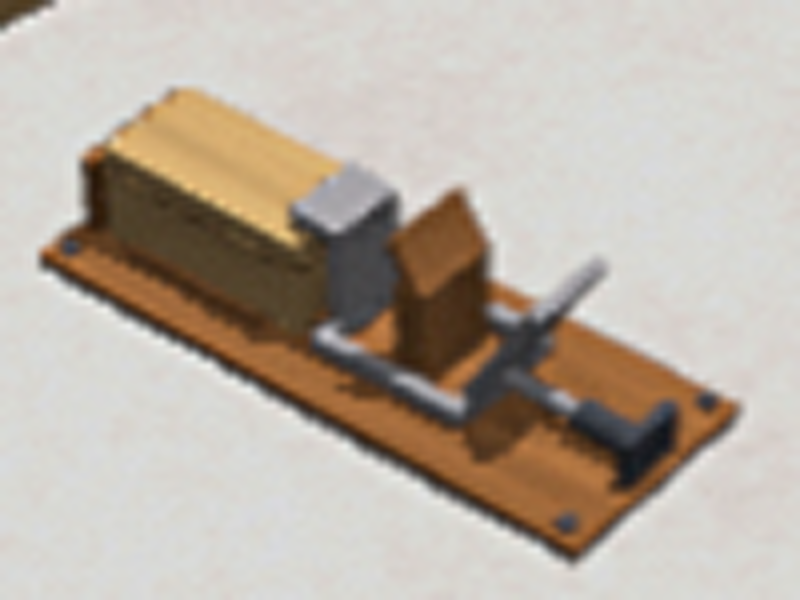

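View pics/blk_s.png

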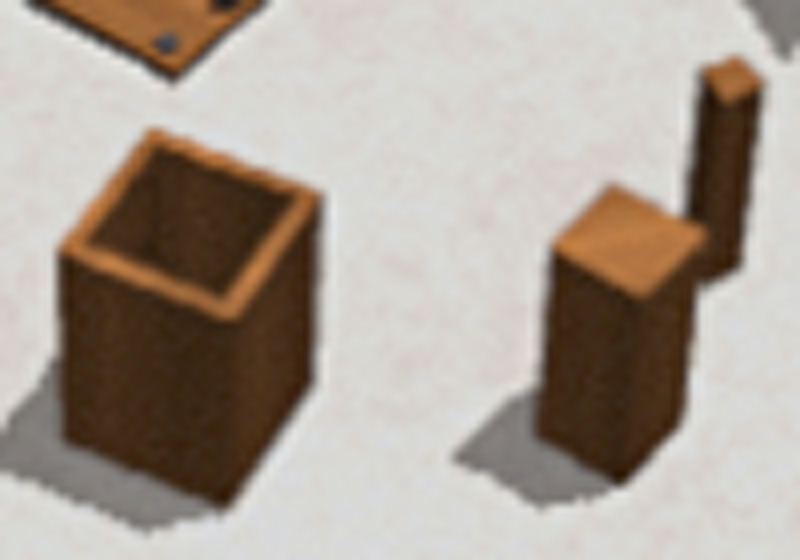

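The crops confirm the choice. The block at full-res top (96,164) and scene (323,287) is solid with a square top, the holder is hollow, and the stick is slim. In the dock, the catch nose sits over the box's +y end and the tail slopes toward the spring. Next are colour-mask measurements in both views.

```bash
cat > meas.py <<'E'
from h import *
t=pickle.load(open("top0.pkl","rb"));s=pickle.load(open("scene0.pkl","rb"))
def seg(d,P,seed,z,tol,fn=None,vmin=None):
    im=d["pixels"].astype(int); hsv=cv2.cvtColor(d["pixels"],cv2.COLOR_RGB2HSV).astype(int)
    c=np.median(hsv[seed[1]-2:seed[1]+3,seed[0]-2:seed[0]+3].reshape(-1,3),0)
    m=(abs(hsv[...,0]-c[0])<8)&(abs(hsv[...,1]-c[1])<70)&(abs(hsv[...,2]-c[2])<tol)
    m=cv2.morphologyEx(m.astype(np.uint8),cv2.MORPH_OPEN,np.ones((3,3)))
    n,l=cv2.connectedComponents(m,connectivity=4); m=(l==l[seed[1],seed[0]]).astype(np.uint8)
    cn=max(cv2.findContours(m,cv2.RETR_EXTERNAL,cv2.CHAIN_APPROX_NONE)[0],key=cv2.contourArea)
    # upsampled contour points sit on pixel centres: grow by ~.5px in metres later
    W=onplane(d,cn.reshape(-1,2),z)[:,:2]
    rc=cv2.minAreaRect((W*1000).astype(np.float32))
    return np.round(rc[0],1),np.round(rc[1],1),round(rc[2],1),int(m.sum()),np.round(np.nanmedian(P[m>0],0),4)
if __name__=="__main__":
    Pt,Ps=cloud(t),cloud(s)
    for nm,z,a,b in[("block",.09,(95,165),(323,286)),("stand",.05,(344,167),(192,180)),("box",.053,(253,156),(222,219))]:
        print(nm,"top",seg(t,Pt,a,z,45)); print(nm,"scene",seg(s,Ps,b,z,45))
E
python3 meas.py
```

```text
block top (array([516.6, 345.8]), array([33.6, 34.5]), 13.8, 157, array([0.5173, 0.3462, 0.0894]))
block scene (array([516.7, 348.1]), array([35.6, 32.8]), 14.4, 137, array([0.5179, 0.3489, 0.0904]))
stand top (array([ 508.2, -336.1]), array([129.8, 128.9]), 4.1, 2115, array([ 0.5073, -0.3362,  0.05  ]))
stand scene (array([ 509.9, -335.4]), array([127.1, 130. ]), 4.1, 743, array([ 0.5122, -0.3319,  0.0511]))
box top (array([541.7, -72.9]), array([ 59.4, 119.4]), 14.5, 696, array([ 0.5434, -0.0793,  0.0523]))
box scene (array([540.2, -80.2]), array([48.3, 90.9]), 15.1, 268, array([ 0.5421, -0.0802,  0.0541]))
```

Run:
```python
from h import *
import cv2
t=pickle.load(open("top0.pkl","rb"));s=pickle.load(open("scene0.pkl","rb"))
for d,nm,roi in((t,"top",(225,135,285,175)),(s,"scene",(200,195,250,240))):
    x0,y0,x1,y1=roi
    hsv=cv2.cvtColor(d["pixels"],cv2.COLOR_RGB2HSV)
    for p in([(253,156),(262,150),(272,157),(235,170),(278,150)] if nm=="top" else [(222,219),(215,213)]): print(p,hsv[p[1],p[0]])
    H=hsv.astype(int)
    c=np.median(H[155:158,251:256].reshape(-1,3),0) if nm=="top" else np.median(H[217:221,220:225].reshape(-1,3),0)
    m=np.zeros((384,512),np.uint8)
    m[y0:y1,x0:x1]=((abs(H[...,0]-c[0])<5)&(H[...,1]>70)&(abs(H[...,2]-c[2])<35))[y0:y1,x0:x1]
    m=cv2.morphologyEx(m,cv2.MORPH_OPEN,np.ones((3,3)))
    n,l,st,_=cv2.connectedComponentsWithStats(m,connectivity=4);m=(l==1+np.argmax(st[1:,4])).astype(np.uint8)
    cn=max(cv2.findContours(m,cv2.RETR_EXTERNAL,cv2.CHAIN_APPROX_NONE)[0],key=cv2.contourArea)
    rc=cv2.minAreaRect((onplane(d,cn.reshape(-1,2),.053)[:,:2]*1000).astype(np.float32))
    print(nm,c,m.sum(),np.round(rc[0],1),np.round(rc[1],1),rc[2])
    # dock base plate on z=.008: orange-brown
    th=np.deg2rad(14.8)
    ux=np.array([np.cos(th),np.sin(th)]);uy=np.array([-np.sin(th),np.cos(th)])
    im=d["pixels"][:,:,::-1].copy(); k=7 if nm=="top" else 8
    X0,Y0,X1,Y1=(175,135,285,200) if nm=="top" else (195,195,295,270)
    im=cv2.resize(im[Y0:Y1,X0:X1],None,fx=k,fy=k,interpolation=cv2.INTER_CUBIC)
    B=np.array([.539,-.0759]);S=B+.126*uy
    def W(x,y,z,o=S): q=o+x*ux+y*uy; return [q[0],q[1],z]
    def dr(pts,col):
        q=((proj(d,pts)-[X0,Y0]+.5)*k).astype(int); cv2.polylines(im,[q.reshape(-1,1,2)],True,col,1)
    dr([W(a,b,.053,B) for a,b in((-.025,-.05),(.025,-.05),(.025,.05),(-.025,.05))],(0,0,255))
    dr([W(a,-.018,z) for a,z in((-.02,.008),(.02,.008),(.02,.054),(-.02,.054))],(255,0,0))
    dr([W(a,y,.076) if 1 else 0 for a,y in((-.02,-.030),(.02,-.030))],(255,0,255))
    dr([W(a,b,z) for a,b,z in((-.02,0,.020),(.02,0,.020),(.02,.033,.076),(-.02,.033,.076))],(0,255,0))
    cv2.imwrite(f"pics/ov_{nm}.png",im)
    print("S",S)
```

```text
(253, 156) [ 22 122 128]
(262, 150) [ 21 114 132]
(272, 157) [ 16 163  91]
(235, 170) [ 18 144  87]
(278, 150) [108  10 133]
top [ 21. 120. 130.] 541 [540.7 -78.7] [51.6 89.7] 15.013365745544434
S [0.50681383 0.04591975]
(222, 219) [ 18 118 224]
(215, 213) [ 18 120 215]
scene [ 18.5 118.  219. ] 254 [539.8 -79.5] [47.3 88.9] 15.59459400177002
S [0.50681383 0.04591975]
```

View pics/ov_top.png

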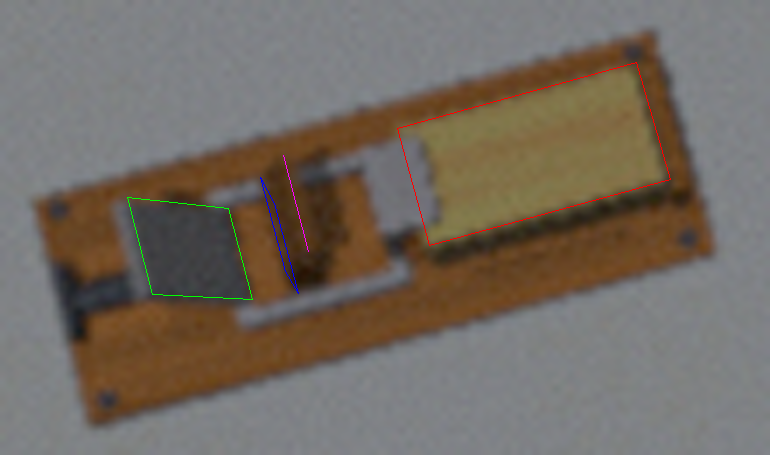

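View pics/ov_scene.png

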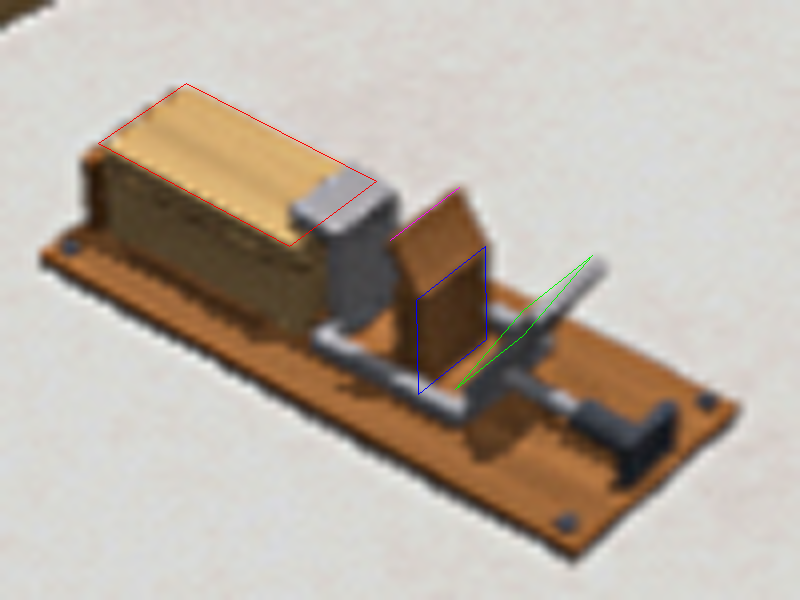

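Both overlays agree with the pictures to about 1 px, so box, post and tail are consistent with one frame. I'll check the dock yaw from its base corners, then grasp the block.

```bash
cat >> h.py <<'E'
from scipy.spatial.transform import Rotation as Ro
def quat(deg):
    a=np.deg2rad(deg); y=np.array([np.cos(a),np.sin(a),0]);z=np.array([0,0,-1.]);x=np.cross(y,z)
    return Ro.from_matrix(np.c_[x,y,z]).as_quat()
E
python3 - <<'E'
from h import *
from cell import r
t=pickle.load(open("top0.pkl","rb"));s=pickle.load(open("scene0.pkl","rb"))
c=onplane(t,np.array([[35,203],[655,30],[714,255],[92,425]])/7.+[174.5,134.5],.008)[:,:2]
print("top corners",np.round(c,4).tolist())
c2=onplane(s,np.array([[740,408],[40,262],[573,560]])/8.+[194.5,194.5],.008)[:,:2]
print("scene corners",np.round(c2,4).tolist())
f=lambda a,b:np.rad2deg(np.arctan2(-(a-b)[0],(a-b)[1]))
print(f(c[0],c[1]),f(c[3],c[2]),f(c2[2],c2[1]) )
for nm,p,a in(("blk",[.5166,.347,.15],14),("slot",[.5065,.0466,.2],15.1),("box",[.539,-.075,.15],15.1),("st",[.509,-.3357,.2],4.1)):
  for k in(0,180):
    q=r.inverse_kinematics(p,quat(a+k)); print(nm,k,None if q is None else np.round(q,2))
E
```

```text
top corners [[0.5324, 0.1336], [0.603, -0.1261], [0.5059, -0.1489], [0.4384, 0.108]]
scene corners [[0.4389, 0.111], [0.6062, -0.1182], [0.5374, 0.139]]
15.20458397670506 14.721843537258916 14.963552653601713
blk 0 [ 0.52  0.59  1.54 -0.    1.    0.27]
blk 180 None
slot 0 [ 0.    0.34  1.81 -0.    0.99 -0.26]
slot 180 None
box 0 [-0.22  0.47  1.76 -0.    0.91 -0.49]
box 180 [-0.22  0.47  1.76 -0.    0.91  2.65]
st 0 [-0.66  0.51  1.54 -0.    1.09 -0.73]
st 180 [-0.66  0.51  1.54 -0.    1.09  2.41]
```

Run:
```python
from h import *
from cell import r,optics
q=quat(14.2)
r.move_to([.5167,.347,.16],q)
r.move_linear([.5167,.347,.062],vel=.2)
r.set_gripper(0.0,squeeze=50)
print(r.current_opening(),r.current_contact_force(),r.current_t())
r.move_linear([.5167,.347,.21],vel=.25)
r.move_to([.5068,.047,.20],quat(15.0))
print(r.current_opening(),r.current_contact_force(),r.current_tool_pos(),r.current_t())
for n in("scene","top"):
    d=optics.get_image(n); pickle.dump(d,open(n+"1.pkl","wb"))
    X0,Y0=(190,140) if n=="scene" else (170,120)
    crop(d,X0,Y0,X0+130,Y0+(130 if n=="scene" else 90),4.5,f"pics/{n}1.png")
```

```text
0.42249172472412116 [-0.10334634 -0.54275367  6.87360748] 2.7
0.4182167425525678 [ 0.10963685 -0.05405638 -0.90105369] [0.50704344 0.04775679 0.19981279] 4.5917
```

View pics/scene1.png

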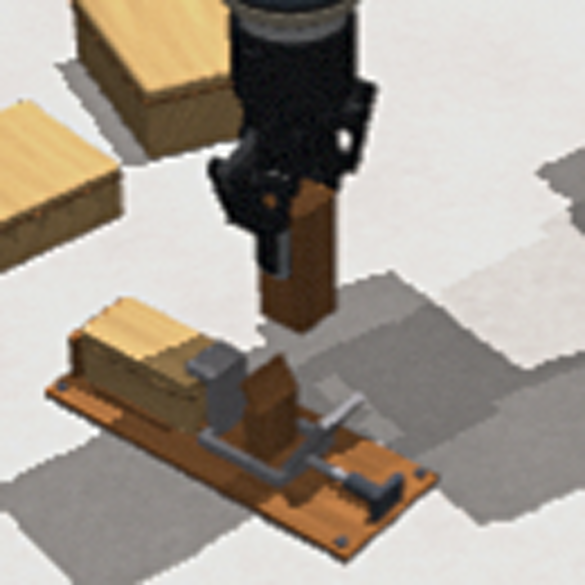

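View pics/top1.png

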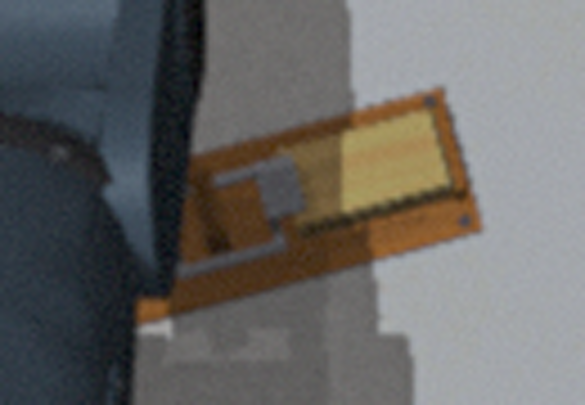

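The top view is hidden by the arm. The scene view shows the block held upright, with its foot corner at crop (302,333), above the slot. I'll compare that corner with where it should be.

Run:
```python
from h import *
s=pickle.load(open("scene1.pkl","rb"))
crop(s,240,175,275,220,13,"pics/foot.png")
th=np.deg2rad(15);ux=np.array([np.cos(th),np.sin(th)]);uy=np.array([-np.sin(th),np.cos(th)])
C=np.array([.507,.0477])
pts=[list(C+a*.018*ux+b*.018*uy)+[.138] for a,b in((1,1),(1,-1),(-1,1))]
print(((proj(s,pts)-[240,175]+.5)*13).round(0).tolist())
```

```text
[[221.0, 517.0], [93.0, 454.0], [325.0, 437.0]]
```

View pics/foot.png

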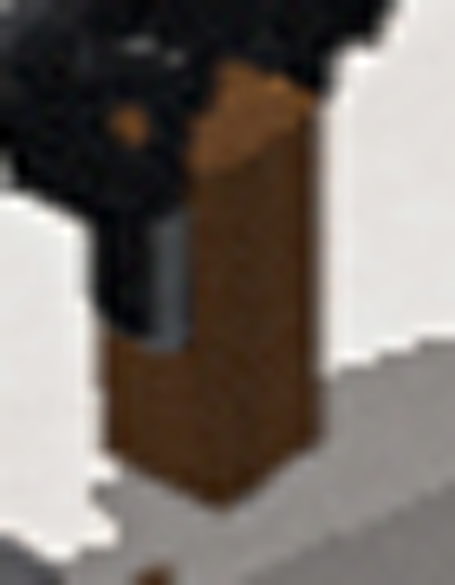

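The foot corners match the expected position within about 0.7 px (roughly 1 mm). I'll descend in steps and watch the force.

Run:
```python
from h import *
from cell import r,optics
r.move_linear([.5068,.0472,.124],vel=.15)
print(r.current_contact_force().round(1),r.current_tool_pos().round(4))
z=.124
while z>.0705:
    z=max(z-.006,.070)
    r.move_linear([.5068,.0472,z],vel=.05)
    f=np.array(r.current_contact_force());print(round(z,3),f.round(1),r.current_tool_pos().round(4),round(r.current_opening(),3))
    if np.linalg.norm(f)>45: break
d=optics.get_image("scene");crop(d,190,140,320,270,4.5,"pics/ins.png")
print(r.current_t())
```

```text
[0.7 0.9 0.4] [0.5073 0.0474 0.1246]
0.118 [ 0.1 -0.1 -0. ] [0.5069 0.0472 0.1182] 0.416
0.112 [ 1.2 -1.3 -0.6] [0.5068 0.0471 0.1118] 0.419
0.106 [ 1.3 -1.9  0.2] [0.5068 0.0471 0.1058] 0.412
0.1 [ 0.9 -2.8 -0.2] [0.5067 0.0471 0.0998] 0.415
0.094 [ 1.5 -2.9 -1.4] [0.5067 0.0472 0.0939] 0.418
0.088 [ 1.8 -2.9  0.2] [0.5068 0.0471 0.0879] 0.416
0.082 [ 0.4 -3.1  0.1] [0.5066 0.0471 0.0818] 0.416
0.076 [ 1.3 -3.3 -3.3] [0.5064 0.0471 0.0755] 0.413
0.07 [ 0.7 -3.4  7.6] [0.5074 0.0473 0.0704] 0.414
7.8
```

View pics/ins.png

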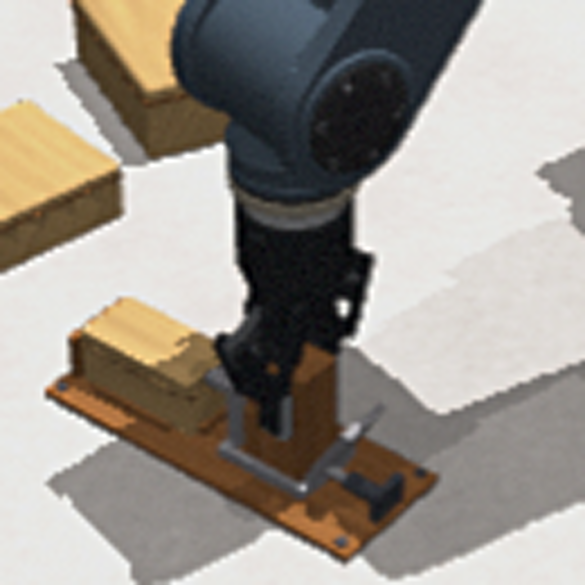

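The block is in and the catch has moved. I'll press slightly further to confirm the floor, release, retreat and look.

Run:
```python
from h import *
from cell import r,optics
for z in(.069,.068,.067):
    r.move_linear([.5068,.0472,z],vel=.03)
    f=np.array(r.current_contact_force());print(z,f.round(1),r.current_tool_pos().round(4))
    if f[2]>25: break
r.set_gripper(0.75,squeeze=50)
r.move_linear([.5068,.0472,.2],vel=.2)
r.move_to([.40,-.20,.25],quat(15.0))
for n in("scene","top"):
    d=optics.get_image(n); pickle.dump(d,open(n+"2.pkl","wb"))
t=pickle.load(open("top2.pkl","rb"));s=pickle.load(open("scene2.pkl","rb"))
crop(t,175,135,285,200,7,"pics/dock2.png"); crop(s,195,180,295,255,8,"pics/dock_s2.png")
print(r.current_t(),np.round(cloud(t)[150:180:4,210:235:4,2],3))
```

```text
0.069 [-3.  -3.8 23.6] [0.5075 0.0473 0.0703]
0.068 [-9.3 -4.2 37.7] [0.5075 0.0472 0.0703]
10.6667 [[-0.004  0.002  0.    -0.002 -0.002  0.01   0.009]
 [ 0.001  0.003  0.011  0.008  0.005  0.009  0.051]
 [ 0.006  0.07   0.005  0.06   0.061  0.01   0.057]
 [ 0.094  0.067  0.002  0.064  0.063  0.005  0.052]
 [ 0.097  0.059  0.077  0.061  0.06   0.064  0.009]
 [ 0.095  0.052  0.076  0.008  0.009  0.005  0.014]
 [ 0.052  0.035  0.036  0.006  0.019  0.009  0.008]
 [ 0.007  0.02   0.014  0.011  0.007  0.004  0.009]]
```

View pics/dock2.png

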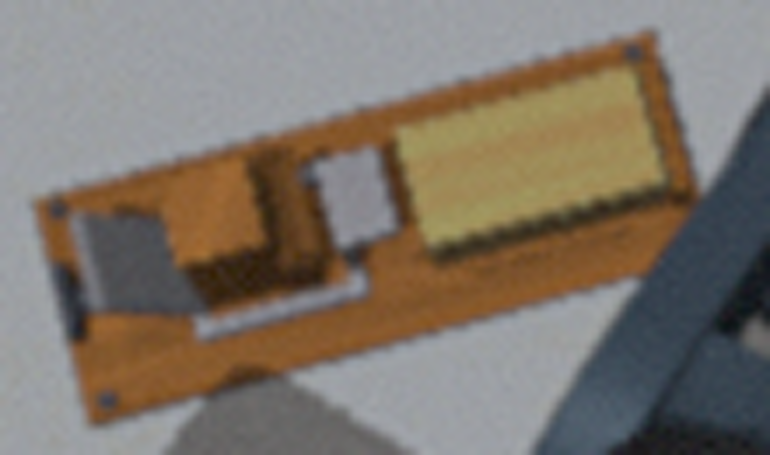

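View pics/dock_s2.png

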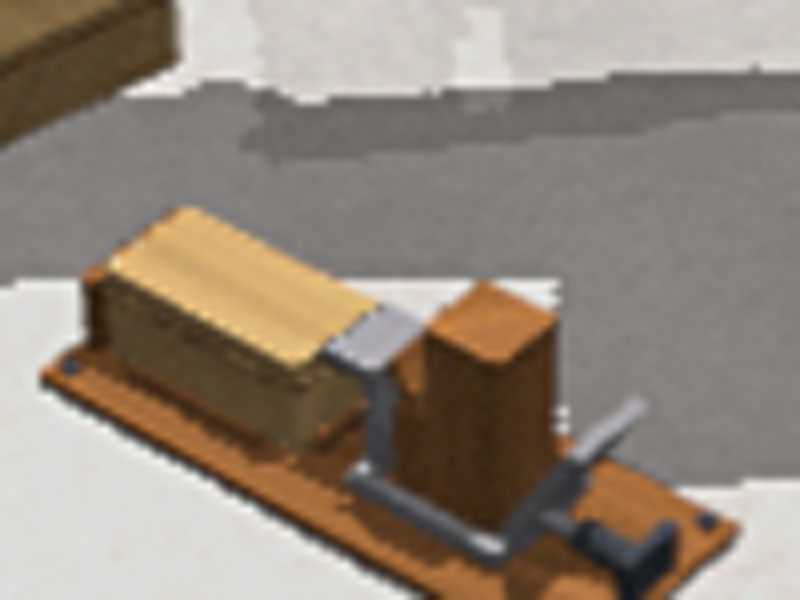

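The block is fully down: it stopped on the floor with 38 N of push, its top is at z ≈ 0.096 against the expected 0.098, and it stands square. The nose clears the box end (gap at top crop x ≈ 400). Now the box.

Run:
```python
from h import *
from cell import r,optics
q=quat(15.0)
p=[.5392,-.0752]
r.move_to(p+[.16],q)
r.set_gripper(1.0,squeeze=60)
r.move_linear(p+[.075],vel=.2)
r.move_linear(p+[.043],vel=.08)
print(r.current_contact_force().round(1))
r.set_gripper(0.0,squeeze=60)
print("op",r.current_opening()*85,r.current_contact_force().round(1),r.current_tool_pos().round(4))
r.move_linear(p+[.075],vel=.06)
print("op",r.current_opening()*85,r.current_contact_force().round(1))
r.move_linear(p+[.20],vel=.2)
r.move_linear([.509,-.3357,.20],quat(4.1),vel=.15)
print("op",r.current_opening()*85,r.current_contact_force().round(1),r.current_t())
for n in("scene","top"):
    d=optics.get_image(n); pickle.dump(d,open(n+"3.pkl","wb"))
    cv2.imwrite(f"pics/{n}3.png",cv2.resize(d["pixels"][:,:,::-1],(800,600),interpolation=cv2.INTER_CUBIC))
```

```text
[-0.6  0.7 -0.6]
op 48.92585778124899 [-1.4 -1.1  5.9] [ 0.5395 -0.0753  0.0435]
op 49.026063300073986 [-0.5  0.4 -3.4]
op 48.55257368624599 [-0.7  0.2 -2.6] 16.7667
```

View pics/scene3.png

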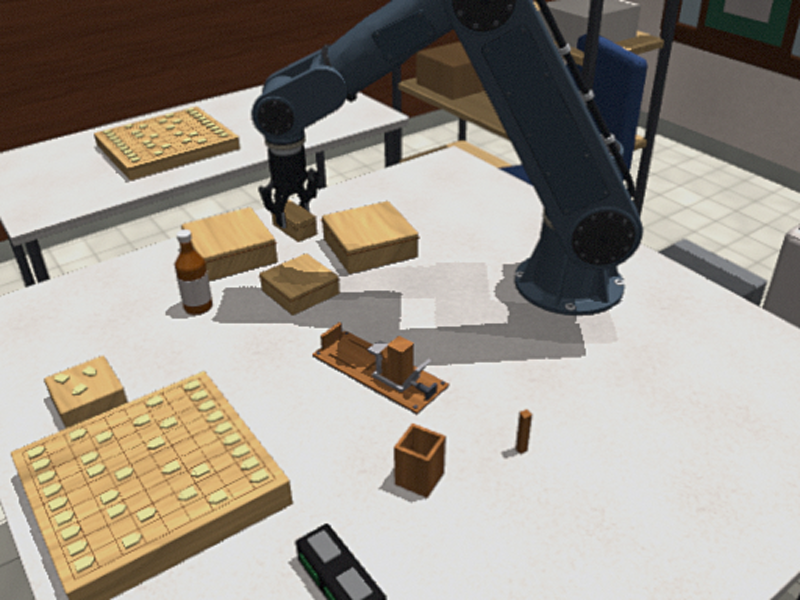

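The box is held at scene (295,222) above the small stand, and the block is still in its slot at (400,355). I'll lower it.

Run:
```python
from h import *
from cell import r,optics
p=[.509,-.3357]
r.move_linear(p+[.092],vel=.12)
z=.092
while z>.0825:
    z-=.0015; r.move_linear(p+[z],vel=.03); f=r.current_contact_force(); print(round(z,4),f.round(1))
    if f[2]>6: break
r.set_gripper(0.8); r.sleep(.2)
r.move_linear(p+[.22],vel=.15)
r.move_to([.35,.05,.35],quat(15))
print(r.current_t(),r.current_contact_force().round(1))
for n in("scene","top"):
    d=optics.get_image(n); pickle.dump(d,open(n+"4.pkl","wb"))
    cv2.imwrite(f"pics/{n}4.png",cv2.resize(d["pixels"][:,:,::-1],(800,600),interpolation=cv2.INTER_CUBIC))
```

```text
0.0905 [ 0.4  0.1 -2.9]
0.089 [ 0.1  0.2 -3.8]
0.0875 [ 0.1  0.5 -3.6]
0.086 [-0.3 -0.1 -3.4]
0.0845 [-3.8  2.5  7.4]
22.35 [ 0.2 -0.2  0.6]
```

View pics/top4.png

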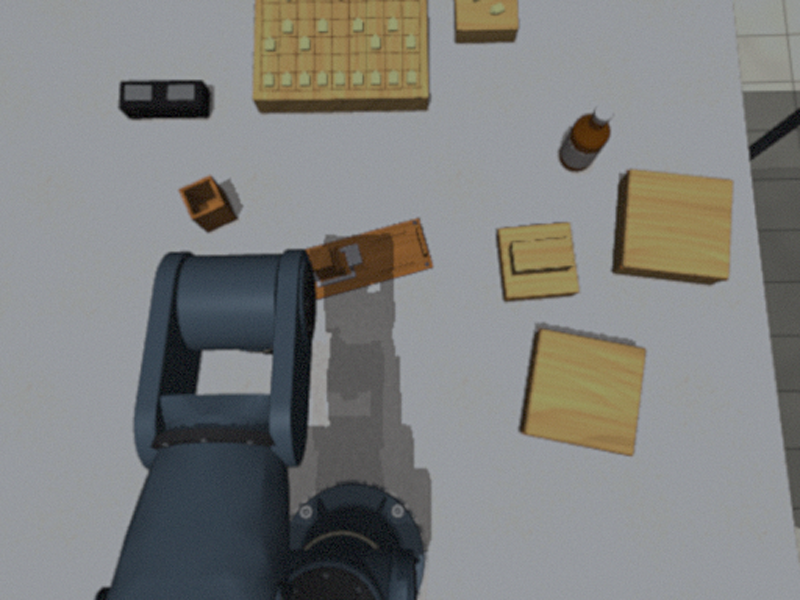

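View pics/scene4.png

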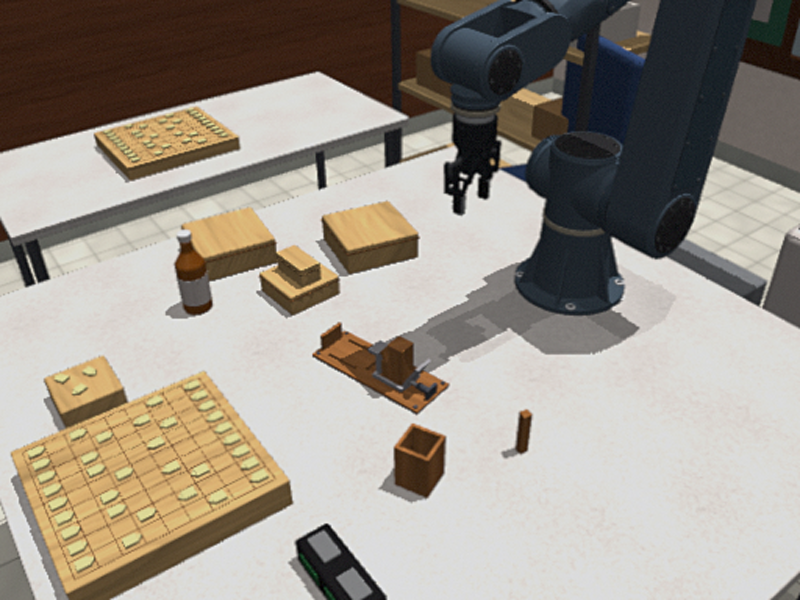

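The box sits on the small stand (top view (542,254)) and the block is still in its slot (scene (400,355)). A quick numeric check, then hand in.

Run:
```python
from h import *
from cell import r
t=pickle.load(open("top4.pkl","rb"));P=cloud(t)
m=np.zeros((384,512),np.uint8);m[135:200,310:380]=(P[135:200,310:380,2]>.083)
m=cv2.morphologyEx(m,cv2.MORPH_OPEN,np.ones((3,3)))
v,u=np.nonzero(m);W=onplane(t,np.c_[u,v],.095)[:,:2]*1000
rc=cv2.minAreaRect(W.astype(np.float32));print(rc,np.median(P[m>0][:,2]),np.percentile(P[m>0][:,2],[5,95]))
s=pickle.load(open("scene4.pkl","rb"));P=cloud(s)[205:240,235:275].reshape(-1,3);k=P[:,2]>.085;print(np.nanmedian(P[k],0),k.sum())
r.hand_in();print(r.current_t())
```

```text
((507.735107421875, -334.1349792480469), (51.89828872680664, 103.71507263183594), 4.192191123962402) 0.0948516832421572 [0.09049086 0.09811216]
[0.51095129 0.05461481 0.09803576] 154
the job is handed in; nothing more can be done
the job is handed in; nothing more can be done
```

The box is out of the dock and standing upright on the middle of the smallest side stand, and the block is still wedged in its slot. I handed the job in at about 22 s of the 59 s allowed.

**What I did:** I gripped the square block, pushed it down into the slot until it met the floor (38 N at the wrist), and let go. The catch stayed open with its nose clear of the box, so I then lifted the box out and set it down.

**Last checks:**
- **Box:** the top view puts its centre at (0.508, -0.334), 2 mm from the measured stand centre (0.509, -0.336). It is turned 4.2° against the stand's 4.1°. Its top is at z ≈ 0.095, as it should be.
- **Block:** its top was at about z = 0.096 just after release and 0.098 in the last picture, against 0.098 expected. That last height comes from the scene camera only, because the arm hid most of the block from the top camera.
- **Disagreement:** the two cameras differed by 2 to 3 mm in y. I averaged them, and the block seated without jamming.
- **Robot:** the last force reading, after the arm had moved clear, was about 0.6 N.

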